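# Free the cutlery pail from its wind-safe hook

## Task

Push the red sprung keeper of the green hook stand all the way back against its stop while the steel cutlery pail still hangs there and, keeping it pushed back, lift the pail off the hook by its blue tab. Never force the keeper or the hook, nor drag the pail against them. Then set the pail down gently, upright in the middle of the white plate, let go, and leave the plate, mug, colander and bin where they are.

Things in the scene. Friction and masses are not known exactly. Their poses are not given: they have to be found in the camera images.
- hook: Green metal hook stand, fixed. Origin on the table below the hanging place; z up; x axis along the steel peg (12 mm wide) from its free tip (-x) to the post (+x), y across. Post at x = 60 to 74 mm; black keeper housing on it at about x = 52 to 82 mm (same doubt as the wings), top at z = 217 mm; base plate 150 x 130 x 8 mm centred at x = 45 mm. The stand carries the red keeper.
- pocket (a point): Hanging place, on the peg's flat top, z = 190 mm; hook axes. The pail's bar sits here in a pocket from x = -5 to +5 mm: in front an upturned lip (8 mm thick, 10 mm high), behind a step (8 mm thick, 6 mm high).
- keeper (a joint): Red sprung keeper (thumb wings and prongs), slides along the hook's x: 0 = shut, 0.024 m = fully back at its hard stop; grows as it is pushed towards the post (+x). Spring: 4 N at first touch, 8 N at the stop, then the force rises steeply; over about 18 N is too much. Only fully back do the prongs surely clear the bar; released, it springs shut.
- wings_shut (a point): Nominal place (fixed to the stand, hook axes) of the wings' front faces with the keeper shut: x = -8 mm, z = 220 mm. Two upright red wings, 5 mm thick, at 9 to 42 mm either side in y, z = 200 to 240 mm. Clamped on by hand, so true wings, prongs and stop all lie up to 9 mm nearer or farther along x: find them by touch. Push the faces 24 mm to +x.
- prongs_shut (a point): Nominal place of the keeper prongs' front ends when shut (hook axes, same 9 mm doubt): x = -8 mm, flush with the wings. Two flat prongs at 9 to 18 mm either side in y, 6 mm thick, z = 200 to 206 mm; they lie 2 mm over the pail's bar and stop it rising. They move with the wings.
- pail: Steel cutlery pail, loose, about 300 g; origin at the centre of its underside, z up. Cup 68 mm across at the foot, 80 mm at the rim, 85 mm high, with a wire bail above, open along x for the peg. Hangs with its axes along the hook's, foot 45 mm over the table.
- pail_bar (a point): Middle of the underside of the pail's steel bar (8 mm in x, 48 mm in y, 8 mm high), 145 mm above the foot; it rests on the peg top. To come off it must rise 18 mm or more (over lip and prongs) with the keeper held fully back, then go about 70 mm or more towards the peg's free tip (-x of the hook).
- pail_grip (a point): Centre of the blue tab on the bar: 40 mm (pail x), 12 mm thick (pail y), 44 mm high, 158 to 202 mm above the foot; this point is at 180 mm. Pinch it from above across the 12 mm. The wings pass it with 3 mm free on each side. Beside it and in front of the wings fingertips can go down to z = 208 mm over the table, clear of the prongs.
- plate: White melamine plate, loose, 200 mm across, 16 mm high at the rim; origin at the centre of its underside.
- plate_mid (a point): Middle of the plate's flat floor, on its upper face 6 mm above the table; the flat floor is 140 mm across.
- mug: Blue ceramic mug 80 mm across, 90 mm high, loose; origin at the centre of its underside. Leave alone.
- colander: Steel colander 210 mm across, 80 mm high with two side handles, loose; origin at the centre of its underside. Leave alone.
- bin: Small white pedal bin with steel lid, 156 mm across, 207 mm high, loose; origin at the centre of its underside. Leave alone.
Things that resemble listed ones, but are neither listed nor needed, are in the scene too. Of the things like the plate, leave any that is orange, purple or turquoise; of the rest the smaller one is meant.

How it is judged (in metres and radians):
On the way, in this order (a step that is already met when the one before it is completed fails the run):
1. the keeper is within 1.5 mm of its stop while the pail still hangs in the pocket (value of joint keeper above 0.0225 m and z of pail in the frame of hook below 0.049 m and x of pail in the frame of hook above -0.01 m), for 0.2 s.
2. the pail rises 15 mm out of the pocket with the keeper still held back (value of joint keeper above 0.015 m and z of pail in the frame of hook above 0.06 m and horizontal distance between pail and hook below 0.02 m), for 0.05 s.
3. the pail is off the hook (horizontal distance between pail and hook above 0.1 m), for 0.1 s.
At the end, for the whole second after the job is handed in: The pail stands upright (within 0.08 rad) and at rest on the plate's flat floor, its foot within 30 mm of the plate's middle; the plate is within 30 mm of where it was; the keeper has sprung shut again (under 3 mm) (horizontal distance between pail and plate_mid below 0.03 m and z of pail in the frame of plate_mid between -0.003 and 0.004 m and angle between pail_grip's own z axis and vertical below 0.08 rad and linear speed of pail below 0.02 m/s and distance of plate from where it was at the start of the episode below 0.03 m and value of joint keeper below 0.003 m); the robot touches nothing.
It fails at once if the keeper or hook is pushed by the robot with more than 20 N (contact force between any of the fingers, the arm and hook above 20 N).
It fails at once if the pail is dragged or pulled against the hook or its keeper with more than 18 N (contact force between pail and hook above 18 N).
It fails at once if the pail is banged down on the plate (over 40 N) (contact force between pail and plate above 40 N).
It fails at once if the mug, the colander or the bin is moved more than 15 mm (distance of any of mug, colander, bin from where it was at the start of the episode above 0.015 m).
It fails at once if the plate is pushed more than 30 mm from its place (distance of plate from where it was at the start of the episode above 0.03 m).
It also fails if it takes over 64 s, if anything falls off the work surface, if the arm or the gripper's body presses on something with over 40 N, if the wrist force passes 120 N, or if a joint passes its speed limit or range.

## Robot

A 6-joint arm with a two-finger parallel gripper is mounted at the origin on the work surface. World frame = base frame: x ahead of the robot, y to its left, z up, the work surface at z = 0. Lengths are in m, angles in degrees, forces in N, time in s.
With the tool pointing down it reaches from about 0.4 to 0.825 m from the base axis. Payload 7 kg.
Tool frame: the origin (TCP) lies at the very end of the fingers, on their centre line; the grasp point (between the pads) lies 19 mm behind it; z points along the fingers, y is the line along which they close (so a half turn about z gives the same grasp; the last joint's range is limited). The gripper opens to 88 mm and grips with 3 to 60 N. Pads are 19 mm wide; open, the fingers measure 130 mm over their backs; the gripper's body (78 mm by 193 mm) begins 47 mm behind the grasp point.
Start: joints at [-51.675, 20.546, 0.682, 0, -70.136, -16.507], TCP at [0.251, -0.627, 0.203] pointing down, gripper open.
Joint ranges: [-176.03, 176.03], [-82.01, 121.73], [-58.28, 71.71], [-173.87, 95.51], [-174.79, -0.11], [-173.66, 173.66]. Speed limits (degrees/s): [136.94, 136.94, 172.46, 180, 180, 180].

## Interface

Orientations are given as [roll, pitch, yaw] about the fixed x, y, z axes, in that order (R = Rz(yaw) Ry(pitch) Rx(roll)).
In Python, from plant import r gives the robot as it stands. The module is installed in compiled form; this text tells all that it offers.
- The arm moves only by the tool jog_arm, never from a script. Its arguments are lists of equal length, an entry for each row: "travel": the shift along the tool's x, y, z each as a share of 50 cm, from -1 to 1, a list of three; "dr": the turn, a rotation vector about the tool's x, y, z each as a share of 360 degrees, from -1 to 1, a list of three; "claw": the opening, from 0 (shut) to 1 (fully open). A call has exactly 10 rows; each row is the pose to reach, as a shift and turn from the pose commanded when the call began, along the tool's axes at that moment, turning the shorter way round; what a row does not reach only later rows make up. A row lasts 1/8 s, in which the tool goes at most 62.5 mm and 10.7 degrees, less where a joint would pass 70% of its speed; a pose out of reach is approached as far as the arm can. A call with a number of a shift or a turn outside -1 to 1 is refused whole. A call with a gripper value outside its range is refused whole. The fingers move at their own pace and stop on an object; "newtons" is the grip in N (left out, the last holds). Time passes only in rows, so rows that repeat a pose let the fingers close, or fill a call up. It gives the time, the measured TCP pose, the force, the opening and the grip force at its end, in the units of the state.
- r.get_state(): the state, without advancing time (a new reading comes with each control period).
- r.capture(name): name is "scene" or "top" or "wrist"; returns a dict with "pixels" (400x640x3 uint8, red, green, blue), "range_z" (400x640 float32, m along the optical axis (not along the pixel's ray), 0 where there is no reading), "fx", "fy", "cx", "cy" (pixels), "position" and "attitude" of the camera in the world; the wrist camera has in their place "hand_eye" (4x4, takes a point from camera to tool coordinates, whose origin is the TCP and whose axes are the flange's). Camera axes: x right, y up, looking along -z (the intrinsics and any distortion apply to the point x, -y, -z); pixel columns grow to the right and rows downward; lengths in m; the calibration is good to about 2 mm. A picture is of the moment at which its call begins: read the wrist's pose just before it.
- r.close_job(): hands the job in; it is judged then, once.
Trained networks look in the newest picture that a camera, given by its name, has taken for a name from the list of things; names that differ only in an ending like _2 or _b are one class to them, and where a whole thing is asked for, a point or a joint stands for the part that bears it (a point fixed in the world has none). Each returns a list of dicts, best first, with "conf" (0 to 1); they miss things now and then, are a little off and sometimes report something else, mostly with a low value. They report only what shows in the picture. A call takes as long as a camera call. They do not tell look-alikes from the thing itself.
- r.boxes_of(name, camera): "extent" ([left, top, right, bottom] in pixels, round what is visible of it).
- r.regions_of(name, camera): "pixels" (400x640 bool, what is visible of it) and "extent" ([left, top, right, bottom] in pixels, round what is visible of it).
- r.tip_of(name, camera): "at" ([column, row] in pixels: a listed point, or the origin of a listed thing).
The state is a dict: "time_s": time; "joints": joint angles; "qd": joint speeds; "joint_torque": joint torques, N m; "tcp_pos": TCP position; "eef_rot": TCP orientation; "contact_force": force on the tool from outside, world axes, zero at the start; "moment": the same for the moment, N m; "gripper_width": finger opening in m; "gripper_force": force on a finger pad.
Only numpy, scipy, OpenCV 4.12 (cv2) and the standard library are available. Lean on these libraries where they do the work, as an engineer would, in place of code of your own. Each camera call takes 0.05 s, during which the arm holds its last target. There are 200 camera calls.

## Working session

There is one attempt and no reset: what is moved stays moved. The work goes in short steps, Python scripts to look and compute and a tool call to move; the robot and the scene stay as the last step left them, time stands still between calls to the robot, and variables do not carry over. Pictures are saved under pics/ and viewed, at most 10 in all, crops included, and the job is handed in when it is done.

Besides the shell and the picture viewer there is one more tool, called after "Request:" as name(argument=value, ...) on one line, values as JSON. jog_arm: Moves the arm, as the interface text tells. Its arguments: {"type":"object","properties":{"travel":{"type":"array"},"dr":{"type":"array"},"claw":{"type":"array"},"newtons":{"type":"number"}},"required":["travel","dr","claw"]}

```bash
mkdir -p pics
cat > h.py <<'E'
import numpy as np, cv2
from scipy.spatial.transform import Rotation as R
from plant import r
def cap(n):
    s=r.get_state(); return r.capture(n),s
def Tcam(c,s=None):
    T=np.eye(4)
    if 'position' in c:
        a=np.array(c['attitude'],float)
        T[:3,:3]= a if a.shape==(3,3) else R.from_euler('xyz',a,degrees=True).as_matrix()
        T[:3,3]=c['position']; return T
    T[:3,:3]=R.from_euler('xyz',s['eef_rot'],degrees=True).as_matrix(); T[:3,3]=s['tcp_pos']
    return T@np.array(c['hand_eye'])
def pts(c,s,mask):
    v,u=np.nonzero(mask&(c['range_z']>0)); d=c['range_z'][v,u]
    P=np.c_[(u-c['cx'])/c['fx']*d,-(v-c['cy'])/c['fy']*d,-d]
    T=Tcam(c,s); return P@T[:3,:3].T+T[:3,3]
def save(c,f,box=None,k=1):
    im=c['pixels'][:,:,::-1]
    if box: im=im[box[1]:box[3],box[0]:box[2]]
    cv2.imwrite('pics/'+f,cv2.resize(im,None,fx=k,fy=k,interpolation=cv2.INTER_CUBIC))
E
python3 - <<'E'
from h import *
print(r.get_state())
ims=[]
for n in ['scene','top']:
    c,s=cap(n); ims.append(c['pixels'][:,:,::-1]); print(n,{k:c[k] for k in c if k not in('pixels','range_z')})
    for t in ['hook','keeper','pail','pail_grip','plate','mug','colander','bin']:
        for o in r.regions_of(t,n)[:4]:
            P=pts(c,s,o['pixels'])
            print(t,round(o['conf'],2),np.round(o['extent']),np.median(P,0).round(3) if len(P) else '',(np.percentile(P,2,0).round(3),np.percentile(P,98,0).round(3)) if len(P) else '')
cv2.imwrite('pics/a.png',ims[0]);cv2.imwrite('pics/b.png',ims[1])
E
```

```text
{'time_s': 0.0, 'joints': array([-5.16760563e+01,  2.05919170e+01,  6.34354689e-01, -2.13897777e-02,
       -7.01356061e+01, -1.65068981e+01]), 'qd': array([-0.01562619, -0.05872565, -0.00661108, -0.10410131, -0.03146096,
       -0.04282342]), 'joint_torque': array([ 3.79301548e-05, -5.82715273e+01,  2.93050021e+01,  6.99712828e+00,
        6.71576199e-03, -1.45477657e-04]), 'tcp_pos': array([ 0.25064478, -0.62617298,  0.2022177 ]), 'eef_rot': array([ 1.79904958e+02, -7.19576923e-03, -1.58190233e+02]), 'contact_force': array([-0.78725704,  0.0226687 , -0.13945556]), 'moment': array([ 0.00982277, -0.02334308, -0.0084818 ]), 'gripper_force': 0.0, 'gripper_width': 0.0878495935720178}
scene {'fx': 487.36352021543286, 'fy': 487.36352021543286, 'cx': 318.08545057102316, 'cy': 200.25041515145816, 'position': array([1.84233678, 0.34195687, 1.22104012]), 'attitude': array([ 51.95503263,   0.38070775, 104.5516074 ])}
hook 0.72 [238. 169. 280. 240.] [ 0.592 -0.223  0.015] (array([ 0.495, -0.293,  0.003]), array([ 0.643, -0.164,  0.238]))
keeper 0.74 [245. 170. 267. 185.] [ 0.525 -0.243  0.218] 
[... 2348 characters left out ...]
))
plate 0.82 [350. 240. 441. 326.] [ 0.27 -0.29  0.01] (array([ 0.133, -0.394,  0.   ]), array([ 0.376, -0.144,  0.025]))
plate 0.7 [120. 230. 211. 316.] [0.307 0.475 0.01 ] (array([0.181, 0.345, 0.   ]), array([0.435, 0.6  , 0.026]))
plate 0.62 [219. 179. 285. 237.] [0.501 0.19  0.007] (array([ 0.414,  0.101, -0.001]), array([0.589, 0.278, 0.019]))
mug 0.76 [276. 106. 312. 137.] [0.771 0.029 0.032] (array([ 0.724, -0.011, -0.001]), array([0.8  , 0.088, 0.094]))
mug 0.42 [354. 161. 407. 211.] [ 0.58  -0.206  0.011] (array([ 0.495, -0.289, -0.001]), array([ 0.641, -0.159,  0.238]))
bin 0.89 [109. 137. 180. 213.] [0.594 0.479 0.206] (array([0.524, 0.424, 0.009]), array([0.677, 0.566, 0.213]))
```

View pics/a.png

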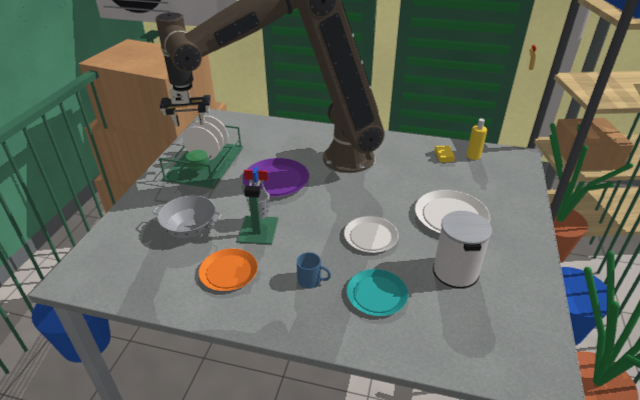

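View pics/b.png

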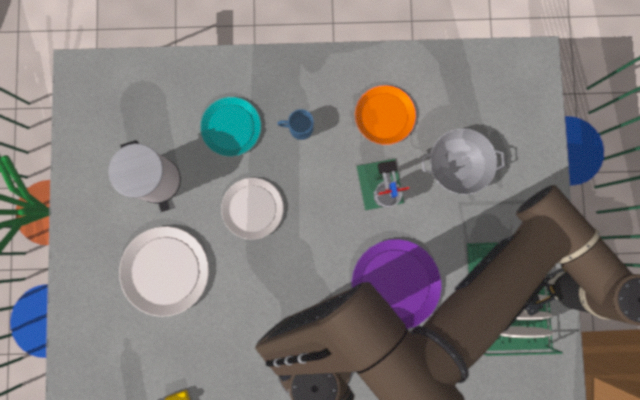

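The scene shows two white plates: a small one at top (252,208), and a large one at (165,270). The small one, about 0.18 to 0.2 m across at (0.50, 0.19), is the one meant. The others are orange, purple and turquoise. The hook stand is at top (385,188), with its post towards world +x.

Run:
```python
from h import *
for n in ['top','scene']:
    c,s=cap(n); 
    hsv=cv2.cvtColor(c['pixels'],cv2.COLOR_RGB2HSV); H,S,V=[hsv[...,i].astype(int) for i in range(3)]
    full=np.ones((400,640),bool); 
    def sel(m,lo,hi):
        P=pts(c,s,m); k=np.all((P>lo)&(P<hi),1); return P[k]
    g=sel((H>50)&(H<90)&(S>70),[.4,-.4,-.01],[.75,-.1,.02])
    q=cv2.minAreaRect((g[:,:2]*1000).astype(np.float32)); print(n,'base',len(g),q)
    red=sel(((H<8)|(H>172))&(S>130),[.4,-.4,.15],[.75,-.1,.27]); print('red',len(red),np.median(red,0) if len(red) else '', red.min(0),red.max(0), cv2.fitLine(red[:,:2].astype(np.float32),2,0,.01,.01).ravel())
    b=sel((H>100)&(H<125)&(S>130),[.4,-.4,.15],[.75,-.1,.27]); print('blue',len(b),np.median(b,0) if len(b) else '',b.min(0),b.max(0))
    for o in r.regions_of('plate',n):
        P=pts(c,s,o['pixels']); k=np.abs(P[:,:2]-[.5,.19]).max(1)<.15
        if k.mean()>.9: print('plate',np.array(cv2.minEnclosingCircle((P[:,:2]*1000).astype(np.float32))[0]),(P.min(0)+P.max(0))/2,P.max(0)-P.min(0))
        print(r.tip_of('plate_mid',n)[:3])
c,s=cap('wrist'); print(c['hand_eye'],c['fx'])
c,s=cap('top')
im=c['pixels'][:,:,::-1]; a=cv2.resize(im[150:220,350:430],None,fx=5,fy=5,interpolation=2); b=cv2.resize(im[170:240,215:295],None,fx=5,fy=5,interpolation=2)
cv2.imwrite('pics/c.png',np.hstack([a,b]))
```

```text
top base 679 ((569.4200439453125, -228.07748413085938), (145.062744140625, 124.35943603515625), 9.018129348754883)
red 57 [ 0.52320596 -0.22397739  0.23740884] [ 0.51400513 -0.27631654  0.2040058 ] [ 0.52964009 -0.19467669  0.24429214] [ 0.15371077 -0.9881159   0.5220156  -0.23555091]
blue 73 [ 0.52448719 -0.23315461  0.24520136] [ 0.5050175  -0.24562661  0.20616567] [ 0.54606496 -0.22634995  0.25398293]
[{'at': [229.0, 126.5], 'conf': 0.93}, {'at': [394.6, 285.0], 'conf': 0.85}, {'at': [164.9, 272.0], 'conf': 0.74}]
[{'at': [229.0, 126.5], 'conf': 0.93}, {'at': [394.6, 285.0], 'conf': 0.85}, {'at': [164.9, 272.0], 'conf': 0.74}]
plate [501.80184937 189.75518799] [0.50286694 0.18894487 0.01017107] [0.19216485 0.19773316 0.03636852]
[{'at': [229.0, 126.5], 'conf': 0.93}, {'at': [394.6, 285.0], 'conf': 0.85}, {'at': [164.9, 272.0], 'conf': 0.74}]
[{'at': [229.0, 126.5], 'conf': 0.93}, {'at': [394.6, 285.0], 'conf': 0.85}, {'at': [164.9, 272.0], 'conf': 0.74}]
[{'at': [229.0, 126.5], 'conf': 0.93}, {'at': [394.6, 285.0], 'conf': 0.85}, {'at': [164.9, 272.0], 'conf': 0.74}]
scene base 74
[... 597 characters left out ...]
369.5, 234.7], 'conf': 0.67}]
[{'at': [451.1, 214.1], 'conf': 0.94}, {'at': [228.5, 269.4], 'conf': 0.78}, {'at': [369.5, 234.7], 'conf': 0.67}]
plate [498.53744507 188.16809082] [0.49864202 0.18651187 0.01041305] [0.1988495  0.19679503 0.0290331 ]
[{'at': [451.1, 214.1], 'conf': 0.94}, {'at': [228.5, 269.4], 'conf': 0.78}, {'at': [369.5, 234.7], 'conf': 0.67}]
[{'at': [451.1, 214.1], 'conf': 0.94}, {'at': [228.5, 269.4], 'conf': 0.78}, {'at': [369.5, 234.7], 'conf': 0.67}]
[[ 0.00201858  0.9614071   0.27512235  0.07379173]
 [ 0.99999723 -0.00160757 -0.00171938  0.00146724]
 [-0.00121075  0.27512506 -0.96140769 -0.18137908]
 [ 0.          0.          0.          1.        ]] 300.551583822425
```

View pics/c.png

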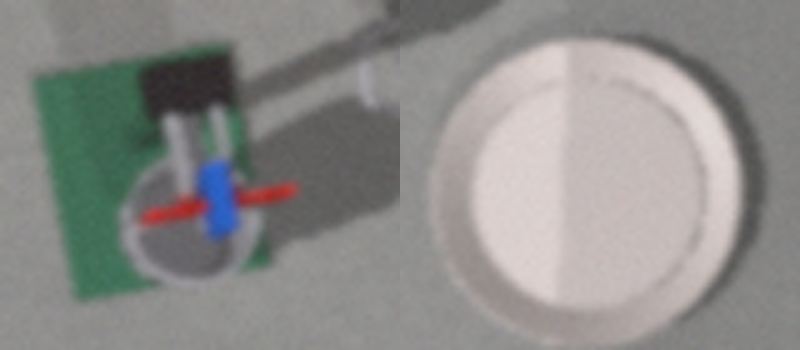

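The crop confirms both. The keeper's wings and the blue tab are on the green stand, with hook yaw about 9.2° and tab about (0.527,-0.235). The right-hand plate is plain white, 0.2 m across. Next I move above and in front of the tab.

Request:
jog_arm(travel=[[0,0,-0.12],[-0.06,0.05,-0.24],[-0.15,0.12,-0.36],[-0.25,0.2,-0.396],[-0.34,0.27,-0.396],[-0.43,0.34,-0.396],[-0.52,0.41,-0.396],[-0.6,0.48,-0.396],[-0.69,0.544,-0.396],[-0.69,0.544,-0.396]], dr=[[0,0,0],[0,0,0.01],[0,0,0.02],[0,0,0.035],[0,0,0.035],[0,0,0.035],[0,0,0.035],[0,0,0.035],[0,0,0.035],[0,0,0.035]], claw=[0.4,0.4,0.4,0.4,0.4,0.4,0.4,0.4,0.4,0.4], newtons=20)

```text
time_s: 2.95
tcp_pos: [0.4716, -0.2428, 0.401]
eef_rot: [180.0, 0.0, -170.5]
contact_force: [-1.0, -0.1, -0.2]
gripper_width: 0.035
gripper_force: 0.0
```

```bash
cat > w.py <<'E'
from h import *
import sys
c,s=cap('wrist'); print(s['tcp_pos'],s['eef_rot'],s['contact_force'],s['gripper_width'])
hsv=cv2.cvtColor(c['pixels'],cv2.COLOR_RGB2HSV); H,S,V=[hsv[...,i].astype(int) for i in range(3)]
def sel(m,lo,hi):
    P=pts(c,s,m); return P[np.all((P>lo)&(P<hi),1)]
b=sel((H>100)&(H<125)&(S>130),[.45,-.3,.19],[.6,-.15,.27])
t=b[b[:,2]>b[:,2].max()-.006]
print('tab',len(b),cv2.minAreaRect((t[:,:2]*1000).astype(np.float32)),t[:,2].mean())
red=sel(((H<8)|(H>172))&(S>130),[.45,-.32,.17],[.6,-.12,.27]); f=cv2.fitLine(red[:,:2].astype(np.float32),2,0,.01,.01).ravel()
print('red',len(red),np.percentile(red,[2,50,98],0),f,np.degrees(np.arctan2(-f[0],f[1])))
save(c,sys.argv[1])
E
python3 w.py d.png
```

```text
[ 0.47163453 -0.24282598  0.40103604] [ 1.79973911e+02  1.86554094e-02 -1.70504705e+02] [-1.02079747 -0.10089175 -0.16448621] 0.03495060201149569
tab 375 ((522.5005493164062, -234.17007446289062), (38.93571853637695, 10.863446235656738), 9.715612411499023) 0.24675726309792778
red 638 [[ 0.5120686  -0.27432205  0.20326799]
 [ 0.51913467 -0.22548673  0.22923457]
 [ 0.52665036 -0.19595739  0.24091707]] [ 0.16084363 -0.9869799   0.51895183 -0.23505923] -170.74413
```

View pics/d.png

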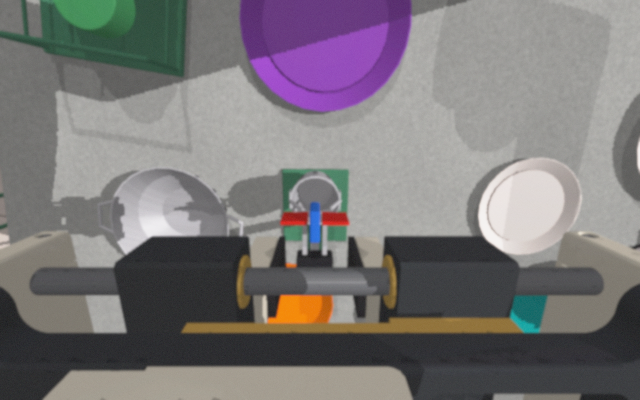

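The tab at pixel (314,222) is laterally centred between the fingers, with the wings just behind and to either side. I descend in front of the wings.

Request:
jog_arm(travel=[[-0.05,0,0.05],[-0.05,0,0.12],[-0.05,0,0.19],[-0.05,0,0.25],[-0.05,0,0.29],[-0.05,0,0.32],[-0.05,0,0.345],[-0.05,0,0.365],[-0.05,0,0.376],[-0.05,0,0.376]], dr=[[0,0,0],[0,0,0],[0,0,0],[0,0,0],[0,0,0],[0,0,0],[0,0,0],[0,0,0],[0,0,0],[0,0,0]], claw=[0.34,0.34,0.34,0.34,0.34,0.34,0.34,0.34,0.34,0.34])

```text
time_s: 4.25
tcp_pos: [0.4947, -0.2419, 0.213]
eef_rot: [180.0, -0.0, -170.8]
contact_force: [-0.2, -0.2, 0.4]
gripper_width: 0.0295
gripper_force: 0.0
```

```bash
python3 w.py e.png
```

```text
[ 0.49471162 -0.24186209  0.21304753] [ 1.79997812e+02 -1.37515755e-02 -1.70772593e+02] [-0.21324393 -0.18767289  0.36727084] 0.02945404961577433
tab 892 ((524.6041259765625, -234.00894165039062), (18.15346908569336, 11.552678108215332), 8.851076126098633) 0.246734668583096
red 194 [[ 0.50208981 -0.25362008  0.19979908]
 [ 0.51930801 -0.24504389  0.20599488]
 [ 0.52344685 -0.21840416  0.24074185]] [ 0.15149423 -0.98845816  0.51826835 -0.23592268] -171.28647
```

View pics/e.png

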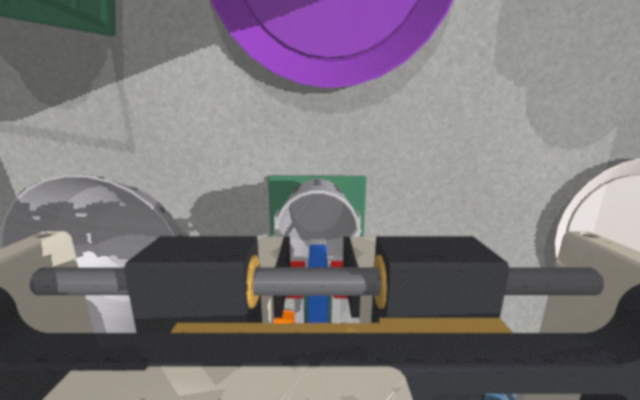

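The tab spans columns 306 to 328 and sits between the fingers at 288 and 346, with the wings ahead. I push forward 24 mm slowly.

Request:
jog_arm(travel=[[-0.004,0.004,0],[-0.008,0.004,0],[-0.013,0.004,0],[-0.018,0.004,0],[-0.023,0.004,0],[-0.028,0.004,0],[-0.034,0.004,0],[-0.04,0.004,0],[-0.048,0.004,0],[-0.048,0.004,0]], dr=[[0,0,0],[0,0,0],[0,0,0],[0,0,0],[0,0,0],[0,0,0],[0,0,0],[0,0,0],[0,0,0],[0,0,0]], claw=[0.34,0.34,0.34,0.34,0.34,0.34,0.34,0.34,0.34,0.34])

```text
time_s: 5.55
tcp_pos: [0.5176, -0.2362, 0.213]
eef_rot: [180.0, -0.1, -170.8]
contact_force: [-5.7, -0.9, 2.4]
gripper_width: 0.0297
gripper_force: 3.0
```

```bash
python3 w.py f.png
```

```text
[ 0.51755    -0.23617651  0.21300352] [ 1.79988571e+02 -8.24747759e-02 -1.70790059e+02] [-5.67526622 -0.89478326  2.44899569] 0.029676147362545147
tab 1189 ((522.9044189453125, -234.4258575439453), (40.29317092895508, 11.542137145996094), 8.73807430267334) 0.24652900236501119
red 626 [[ 0.5152532  -0.24947936  0.20157442]
 [ 0.52614411 -0.22385242  0.21941011]
 [ 0.53344849 -0.21610228  0.23966801]] [ 0.14008462 -0.99013954  0.5268993  -0.231385  ] -171.94725
```

Request:
jog_arm(travel=[[-0.003,0,0],[-0.006,0,0],[-0.009,0,0],[-0.012,0,0],[-0.015,0,0],[-0.017,0,0],[-0.019,0,0],[-0.02,0,0],[-0.02,0,0],[-0.02,0,0]], dr=[[0,0,0],[0,0,0],[0,0,0],[0,0,0],[0,0,0],[0,0,0],[0,0,0],[0,0,0],[0,0,0],[0,0,0]], claw=[0.34,0.34,0.34,0.34,0.34,0.34,0.34,0.34,0.34,0.34])

```text
time_s: 6.85
tcp_pos: [0.5267, -0.2347, 0.213]
eef_rot: [180.0, -0.1, -170.8]
contact_force: [-7.0, -0.7, 2.6]
gripper_width: 0.0301
gripper_force: 3.8
```

Request:
jog_arm(travel=[[-0.001,0,0],[-0.002,0,0],[-0.003,0,0],[-0.004,0,0],[-0.004,0,0],[-0.004,0,0],[-0.004,0,0],[-0.004,0,0],[-0.004,0,0],[-0.004,0,0]], dr=[[0,0,0],[0,0,0],[0,0,0],[0,0,0],[0,0,0],[0,0,0],[0,0,0],[0,0,0],[0,0,0],[0,0,0]], claw=[0.34,0.34,0.34,0.34,0.34,0.34,0.34,0.34,0.34,0.34])

```text
time_s: 8.1
tcp_pos: [0.5285, -0.2344, 0.213]
eef_rot: [180.0, -0.1, -170.8]
contact_force: [-8.0, -1.4, 2.6]
gripper_width: 0.0301
gripper_force: 4.0
```

Request:
jog_arm(travel=[[-0.001,0,0],[-0.002,0,0],[-0.002,0,0],[-0.002,0,0],[-0.002,0,0],[-0.002,0,0],[-0.002,0,0],[-0.002,0,0],[-0.002,0,0],[-0.002,0,0]], dr=[[0,0,0],[0,0,0],[0,0,0],[0,0,0],[0,0,0],[0,0,0],[0,0,0],[0,0,0],[0,0,0],[0,0,0]], claw=[0.34,0.34,0.34,0.34,0.34,0.34,0.34,0.34,0.34,0.34])

```text
time_s: 9.35
tcp_pos: [0.5295, -0.2343, 0.213]
eef_rot: [180.0, -0.1, -170.8]
contact_force: [-8.1, -0.9, 3.3]
gripper_width: 0.0297
gripper_force: 4.1
```

Request:
jog_arm(travel=[[-0.001,0,0],[-0.002,0,0],[-0.002,0,0],[-0.002,0,0],[-0.002,0,0],[-0.002,0,0],[-0.002,0,0],[-0.002,0,0],[-0.002,0,0],[-0.002,0,0]], dr=[[0,0,0],[0,0,0],[0,0,0],[0,0,0],[0,0,0],[0,0,0],[0,0,0],[0,0,0],[0,0,0],[0,0,0]], claw=[0.34,0.34,0.34,0.34,0.34,0.34,0.34,0.34,0.34,0.34])

```text
time_s: 10.6
tcp_pos: [0.5304, -0.2341, 0.213]
eef_rot: [180.0, -0.2, -170.8]
contact_force: [-7.6, -2.0, 2.9]
gripper_width: 0.0299
gripper_force: 4.2
```

Request:
jog_arm(travel=[[-0.001,0,0],[-0.002,0,0],[-0.002,0,0],[-0.002,0,0],[-0.002,0,0],[-0.002,0,0],[-0.002,0,0],[-0.002,0,0],[-0.002,0,0],[-0.002,0,0]], dr=[[0,0,0],[0,0,0],[0,0,0],[0,0,0],[0,0,0],[0,0,0],[0,0,0],[0,0,0],[0,0,0],[0,0,0]], claw=[0.34,0.34,0.34,0.34,0.34,0.34,0.34,0.34,0.34,0.34])

```text
time_s: 11.85
tcp_pos: [0.5313, -0.234, 0.213]
eef_rot: [180.0, -0.2, -170.8]
contact_force: [-8.0, -1.0, 2.3]
gripper_width: 0.0298
gripper_force: 4.2
```

Request:
jog_arm(travel=[[-0.001,0,0],[-0.002,0,0],[-0.002,0,0],[-0.002,0,0],[-0.002,0,0],[-0.002,0,0],[-0.002,0,0],[-0.002,0,0],[-0.002,0,0],[-0.002,0,0]], dr=[[0,0,0],[0,0,0],[0,0,0],[0,0,0],[0,0,0],[0,0,0],[0,0,0],[0,0,0],[0,0,0],[0,0,0]], claw=[0.34,0.34,0.34,0.34,0.34,0.34,0.34,0.34,0.34,0.34])

```text
time_s: 13.1
tcp_pos: [0.5318, -0.2339, 0.2129]
eef_rot: [180.0, -0.2, -170.8]
contact_force: [-8.4, -2.0, 3.8]
gripper_width: 0.0298
gripper_force: 5.1
```

Request:
jog_arm(travel=[[-0.001,0,0],[-0.002,0,0],[-0.002,0,0],[-0.002,0,0],[-0.002,0,0],[-0.002,0,0],[-0.002,0,0],[-0.002,0,0],[-0.002,0,0],[-0.002,0,0]], dr=[[0,0,0],[0,0,0],[0,0,0],[0,0,0],[0,0,0],[0,0,0],[0,0,0],[0,0,0],[0,0,0],[0,0,0]], claw=[0.34,0.34,0.34,0.34,0.34,0.34,0.34,0.34,0.34,0.34])

```text
time_s: 14.35
tcp_pos: [0.5319, -0.2339, 0.2129]
eef_rot: [180.0, -0.3, -170.8]
contact_force: [-11.7, -1.0, 5.7]
gripper_width: 0.03
gripper_force: 6.6
```

The stop is reached: the TCP holds still while the force climbs to 12 N. I ease off 0.5 mm and pinch the tab.

Request:
jog_arm(travel=[[0.001,0,0],[0.001,0,0],[0.001,0,0],[0.001,0,0],[0.001,0,0],[0.001,0,0],[0.001,0,0],[0.001,0,0],[0.001,0,0],[0.001,0,0]], dr=[[0,0,0],[0,0,0],[0,0,0],[0,0,0],[0,0,0],[0,0,0],[0,0,0],[0,0,0],[0,0,0],[0,0,0]], claw=[0.3,0.27,0.24,0.21,0.18,0.16,0.14,0.12,0.1,0.08], newtons=20)

```text
time_s: 15.6
tcp_pos: [0.5319, -0.234, 0.2128]
eef_rot: [180.0, -0.3, -170.8]
contact_force: [-10.1, -2.9, 2.1]
gripper_width: 0.0119
gripper_force: 21.4
```

```bash
python3 w.py g.png
```

```text
[ 0.53186231 -0.23404691  0.21283345] [ 179.98283627   -0.26546866 -170.81313725] [-10.07652506  -2.89621408   2.11550769] 0.011855953458020407
tab 1641 ((519.2494506835938, -234.10455322265625), (31.704116821289062, 12.127102851867676), 9.3173828125) 0.247897617453362Traceback (most recent call last):
  File "w.py", line 10, in <module>
    red=sel(((H<8)|(H>172))&(S>130),[.45,-.32,.17],[.6,-.12,.27]); f=cv2.fitLine(red[:,:2].astype(np.float32),2,0,.01,.01).ravel()
                                                                     ~~~~~~~~~~~^^^^^^^^^^^^^^^^^^^^^^^^^^^^^^^^^^^^^^^^^^
cv2.error: OpenCV(4.12.0) /io/opencv/modules/imgproc/src/linefit.cpp:50: error: (-215:Assertion failed) count > 0 in function 'fitLine2D_wods'
```

The tab is gripped at 11.9 mm. I lift only 21 mm, so the fingertips stay in front of the wings (tops at 240 mm).

Request:
jog_arm(travel=[[0,0,-0.003],[0,0,-0.008],[0,0,-0.014],[0,0,-0.02],[0,0,-0.026],[0,0,-0.032],[0,0,-0.037],[0,0,-0.042],[0,0,-0.042],[0,0,-0.042]], dr=[[0,0,0],[0,0,0],[0,0,0],[0,0,0],[0,0,0],[0,0,0],[0,0,0],[0,0,0],[0,0,0],[0,0,0]], claw=[0.08,0.08,0.08,0.08,0.08,0.08,0.08,0.08,0.08,0.08])

```text
time_s: 16.9
tcp_pos: [0.5332, -0.2331, 0.2331]
eef_rot: [179.9, -0.2, -170.8]
contact_force: [-4.9, -1.4, -4.7]
gripper_width: 0.012
gripper_force: 20.0
```

```bash
sed -i 's/^save.*//' w.py; sed -i '/^hsv=/i save(c,sys.argv[1])' w.py; python3 w.py g.png 2>/dev/null
python3 - <<'E'
from h import *
c,s=cap('scene'); save(c,'g2.png',(200,140,320,240),6)
E
```

```text
[ 0.53318137 -0.23307429  0.23313289] [ 1.79921788e+02 -1.56613070e-01 -1.70798574e+02] [-4.86217295 -1.376856   -4.69047167] 0.012013452824298802
tab 1639 ((520.6322021484375, -233.15814208984375), (33.62704086303711, 12.270695686340332), 8.442525863647461) 0.26730137404840587
red 1969 [[ 0.52046977 -0.27342431  0.2040278 ]
 [ 0.52855239 -0.24333743  0.23229419]
 [ 0.53482786 -0.19455471  0.2408044 ]] [ 0.15900296 -0.9872781   0.5274373  -0.23433205] -170.85095
```

View pics/g.png

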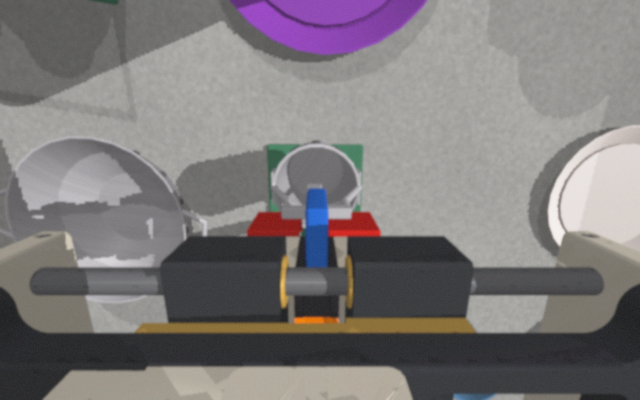

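View pics/g2.png

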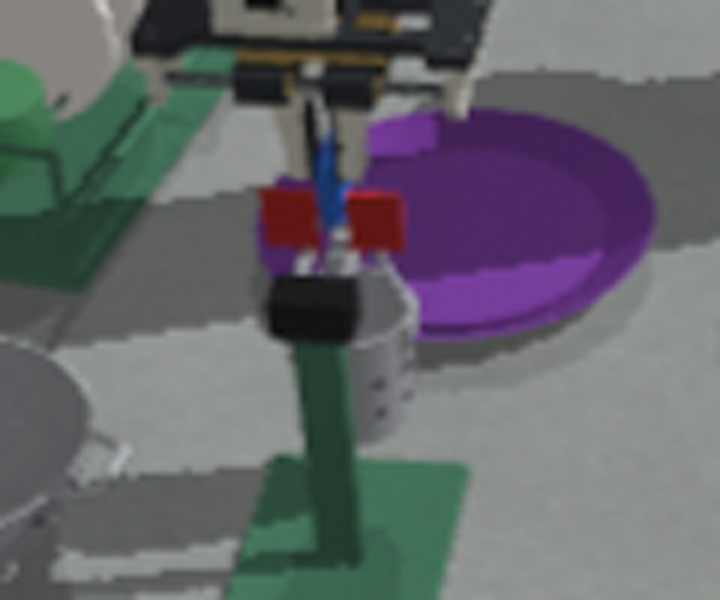

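The red wings now seem to show around and in front of the fingers (rows 212 to 237). I check the geometry in tool coordinates before moving.

Run:
```python
from h import *
c,s=cap('wrist'); print(s['tcp_pos'],s['contact_force'])
T=Tcam(c,s); Tt=np.eye(4); Tt[:3,:3]=R.from_euler('xyz',s['eef_rot'],degrees=True).as_matrix(); Tt[:3,3]=s['tcp_pos']
v,u=np.mgrid[0:400,0:640]; d=c['range_z']
P=np.stack([(u-c['cx'])/c['fx']*d,-(v-c['cy'])/c['fy']*d,-d,np.ones_like(d)],-1)@np.array(c['hand_eye']).T
for col in [260,284,292,296,302,318,340,346,370]:
    print(col,[(row,(P[row,col,:3]*1000).round().astype(int).tolist(),c['pixels'][row,col].tolist()) for row in (208,214,222,230,236,244)])
c2,s2=cap('scene')
hsv=cv2.cvtColor(c2['pixels'],cv2.COLOR_RGB2HSV); H,S,V=[hsv[...,i].astype(int) for i in range(3)]
Q=pts(c2,s2,((H<8)|(H>172))&(S>130)); Q=Q[np.all((Q>[.45,-.3,.19])&(Q<[.6,-.17,.27]),1)]
print('scene red',np.median(Q,0),cv2.fitLine(Q[:,:2].astype(np.float32),2,0,.01,.01).ravel(),Q.min(0),Q.max(0))
save(c,'h.png',(230,180,410,300),4)
```

```text
[ 0.53318008 -0.2330426   0.23315181] [-4.91134115 -0.35893758 -3.84922009]
260 [(208, [-52, -79, 233], [170, 168, 165]), (214, [7, -39, 26], [137, 33, 31]), (222, [7, -36, 8], [135, 29, 22]), (230, [7, -33, -6], [143, 32, 28]), (236, [3, -33, -6], [87, 40, 43]), (244, [38, -15, -100], [50, 49, 53])]
284 [(208, [14, -20, 15], [126, 126, 129]), (214, [10, -20, 15], [124, 122, 126]), (222, [7, -20, 8], [137, 32, 29]), (230, [6, -18, -6], [144, 32, 27]), (236, [2, -18, -6], [94, 50, 47]), (244, [38, -8, -99], [59, 59, 60])]
292 [(208, [14, -15, 17], [125, 124, 128]), (214, [10, -15, 15], [125, 124, 127]), (222, [7, -14, 9], [137, 29, 27]), (230, [6, -13, -5], [143, 30, 27]), (236, [3, -13, -6], [147, 101, 92]), (244, [11, -11, -37], [159, 151, 140])]
296 [(208, [14, -12, 17], [124, 125, 126]), (214, [10, -12, 15], [126, 124, 127]), (222, [7, -12, 8], [137, 30, 30]), (230, [6, -11, -5], [144, 36, 28]), (236, [3, -11, -7], [146, 98, 90]), (244, [11, -9, -38], [156, 150, 138])]
302 [(208, [15, -8, 15], [126, 127, 127]), (214, [10, -8, 15], [127, 125, 129]), (222, [-1, -9, 31], [149, 126, 1
[... 482 characters left out ...]
31]), (236, [3, 17, -7], [185, 100, 92]), (244, [11, 14, -37], [160, 152, 140])]
346 [(208, [14, 22, 16], [167, 164, 167]), (214, [10, 22, 14], [192, 187, 193]), (222, [6, 22, 10], [154, 29, 24]), (230, [6, 20, -6], [189, 40, 30]), (236, [3, 21, -6], [174, 86, 80]), (244, [11, 17, -38], [132, 126, 119])]
370 [(208, [-51, 80, 232], [165, 164, 160]), (214, [6, 41, 28], [159, 84, 81]), (222, [7, 38, 9], [152, 33, 30]), (230, [6, 35, -6], [189, 39, 34]), (236, [3, 36, -6], [124, 45, 47]), (244, [38, 17, -100], [50, 50, 54])]
scene red [ 0.53174493 -0.22545315  0.22520886] [ 0.13822168 -0.9904013   0.5315915  -0.23514031] [ 0.51764033 -0.27779473  0.20349403] [ 0.54324123 -0.19453922  0.24606045]
```

View pics/h.png

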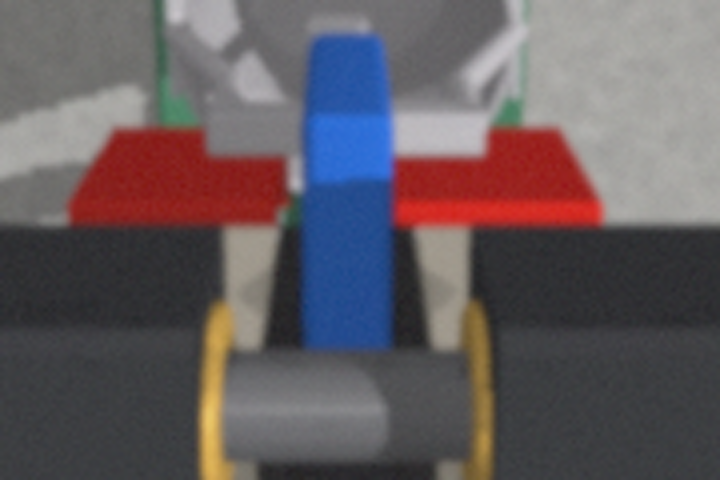

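Run:
```python
from h import *
ims=[cv2.resize(cv2.imread(f'pics/{n}.png')[205:335,250:385],None,fx=2.95,fy=2.95,interpolation=2) for n in 'ef']
cv2.imwrite('pics/i.png',np.hstack(ims))
c,s=cap('wrist'); v,u=np.mgrid[0:400,0:640]; d=c['range_z']
P=np.stack([(u-c['cx'])/c['fx']*d,-(v-c['cy'])/c['fy']*d,-d,np.ones_like(d)],-1)@np.array(c['hand_eye']).T
for row in (239,246,252,258,262): print(row,[(col,(P[row,col,:3]*1000).round().astype(int).tolist()) for col in (287,290,293,296,299,302,304)])
# scene camera view of fingers in tool coords
c,s=cap('scene'); Tt=np.eye(4); Tt[:3,:3]=R.from_euler('xyz',s['eef_rot'],degrees=True).as_matrix(); Tt[:3,3]=s['tcp_pos']
d=c['range_z']; T=np.linalg.inv(Tt)@Tcam(c)
P=np.stack([(u-c['cx'])/c['fx']*d,-(v-c['cy'])/c['fy']*d,-d,np.ones_like(d)],-1)@T.T
for row in range(156,182,2): print(row,[((P[row,col,:3]*1000).round().astype(int).tolist(),c['pixels'][row,col].tolist()) for col in (248,250,252,258,260)])
```

```text
239 [(287, [11, -14, -30]), (290, [11, -12, -30]), (293, [11, -11, -31]), (296, [10, -9, -30]), (299, [-13, -11, 27]), (302, [9, -6, -26]), (304, [9, -5, -26])]
246 [(287, [10, -13, -39]), (290, [11, -12, -40]), (293, [11, -10, -40]), (296, [11, -9, -40]), (299, [9, -7, -37]), (302, [9, -6, -36]), (304, [9, -5, -36])]
252 [(287, [11, -12, -48]), (290, [11, -11, -46]), (293, [9, -10, -44]), (296, [8, -8, -42]), (299, [9, -7, -43]), (302, [9, -5, -44]), (304, [10, -4, -44])]
258 [(287, [34, -7, -101]), (290, [11, -10, -54]), (293, [11, -9, -53]), (296, [5, -8, -42]), (299, [9, -6, -50]), (302, [9, -5, -51]), (304, [9, -4, -51])]
262 [(287, [33, -7, -101]), (290, [11, -10, -58]), (293, [11, -9, -59]), (296, [10, -8, -55]), (299, [10, -6, -55]), (302, [10, -5, -55]), (304, [8, -4, -51])]
156 [([-35, -10, -100], [88, 86, 79]), ([-10, -10, -84], [99, 98, 91]), ([7, -7, -73], [96, 100, 98]), ([-38, 25, -104], [25, 27, 29]), ([-41, 33, -106], [24, 27, 29])]
158 [([-13, -16, -78], [118, 116, 108]), ([-12, -10, -77], [85, 85, 79]), ([4, -7, -67], [75, 77, 76]), ([-35, 24, -94], [80, 79, 75]), 
[... 1147 characters left out ...]
-1, -11, -11], [83, 36, 69]), ([8, 8, -6], [160, 49, 59]), ([4, 16, -9], [155, 40, 48])]
174 [([-2, -26, -2], [97, 23, 21]), ([3, -20, 1], [97, 22, 21]), ([7, -14, 3], [82, 30, 49]), ([2, 9, -2], [98, 23, 21]), ([2, 16, -2], [97, 22, 20])]
176 [([7, -30, 13], [97, 23, 21]), ([-1, -20, 7], [97, 23, 20]), ([-2, -13, 5], [90, 37, 41]), ([-3, 9, 3], [91, 33, 42]), ([4, 15, 8], [97, 22, 20])]
178 [([-2, -28, 15], [96, 20, 19]), ([1, -21, 17], [97, 23, 21]), ([4, -15, 19], [92, 30, 37]), ([6, 6, 19], [113, 69, 70]), ([-1, 15, 14], [97, 22, 21])]
180 [([1, -30, 26], [93, 24, 38]), ([0, -22, 25], [94, 24, 24]), ([-1, -15, 24], [93, 26, 25]), ([17, 3, 36], [101, 54, 53]), ([5, 13, 27], [99, 23, 21])]
```

View pics/i.png

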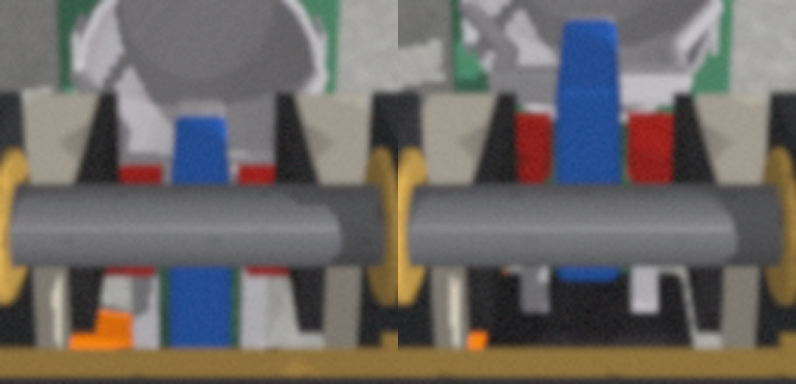

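The depth data settles it. The real finger ends sit about 27 to 29 mm above the reported TCP: the fingers stop at tool z ≈ -29 and the body begins at -100 instead of -66. The grip was therefore only on the tab's top and the keeper slipped under the fingertips during the lift. I will take the pail off, set it down on the table, regrip about 25 mm deeper, rehang it with the keeper pushed back, and lift it properly.

Request:
jog_arm(travel=[[0.006,0,0],[0.014,0,0],[0.026,0,0],[0.046,0,0],[0.076,0,0],[0.106,0,0],[0.136,0,0],[0.16,0,0],[0.18,0,0],[0.18,0,0]], dr=[[0,0,0],[0,0,0],[0,0,0],[0,0,0],[0,0,0],[0,0,0],[0,0,0],[0,0,0],[0,0,0],[0,0,0]], claw=[0.08,0.08,0.08,0.08,0.08,0.08,0.08,0.08,0.08,0.08])

```text
time_s: 18.45
tcp_pos: [0.445, -0.248, 0.2344]
eef_rot: [-180.0, 0.0, -170.8]
contact_force: [1.7, 0.2, -2.8]
gripper_width: 0.0116
gripper_force: 20.0
```

```bash
cat > m.py <<'E'
from h import *
c,s=cap('wrist'); print(s['tcp_pos'].round(4),s['eef_rot'].round(2),s['contact_force'].round(1),s['gripper_width'])
T=np.array(c['hand_eye']); hsv=cv2.cvtColor(c['pixels'],cv2.COLOR_RGB2HSV); H,S,V=[hsv[...,i].astype(int) for i in range(3)]
v,u=np.mgrid[0:400,0:640]; d=c['range_z']
P=np.stack([(u-c['cx'])/c['fx']*d,-(v-c['cy'])/c['fy']*d,-d,np.ones_like(d)],-1)@T.T; P=P[...,:3]*1000
k=(H>100)&(H<125)&(S>130)&(d>0)&(abs(P[...,1])<40)&(v<270)
b=P[k]; e=np.percentile(b,[1,50,99],0).round(1); print('tab tool',e.tolist())
m=k&(abs(P[...,1]-e[1,1])<4); q=P[m]; f=q[(q[:,0]>e[2,0]-5)]; print('front face x by z',[(z,np.median(f[abs(f[:,2]-z)<3,0]).round(1) if (abs(f[:,2]-z)<3).sum()>3 else None) for z in range(-45,20,6)])
np.save('P.npy',P); cv2.imwrite('pics/last.png',c['pixels'][:,:,::-1])
E
python3 m.py
python3 - <<'E'
from h import *
for n in ['scene','top']:
    c,s=cap(n)
    for o in r.regions_of('pail',n)[:1]:
        P=pts(c,s,o['pixels']); print(n,o['conf'],np.percentile(P,[1,50,99],0).round(3).tolist())
E
```

```text
[ 0.445  -0.248   0.2344] [-1.7999e+02  3.0000e-02 -1.7080e+02] [ 1.7  0.2 -2.8] 0.011606716111715744
tab tool [[-3.5, -4.0, -38.0], [17.1, 1.7, -33.7], [29.4, 7.7, 4.8]]
front face x by z [(-45, None), (-39, None), (-33, np.float64(27.3)), (-27, np.float64(29.1)), (-21, np.float64(29.1)), (-15, np.float64(29.0)), (-9, np.float64(29.2)), (-3, np.float64(29.1)), (3, np.float64(29.1)), (9, np.float64(29.1)), (15, None)]
scene 0.81 [[0.305, -0.315, 0.051], [0.454, -0.236, 0.132], [0.577, -0.203, 0.27]]
top 0.54 [[0.399, -0.268, 0.064], [0.407, -0.249, 0.103], [0.414, -0.224, 0.156]]
```

Request:
jog_arm(travel=[[0,0,0.02],[0,0,0.05],[0,0,0.08],[0,0,0.1],[0,0,0.113],[0,0,0.12],[0,0,0.124],[0,0,0.127],[0,0,0.129],[0,0,0.13]], dr=[[0,0,0],[0,0,0],[0,0,0],[0,0,0],[0,0,0],[0,0,0],[0,0,0],[0,0,0],[0,0,0],[0,0,0]], claw=[0.08,0.08,0.08,0.08,0.08,0.08,0.08,0.08,0.08,0.08])

```text
time_s: 19.95
tcp_pos: [0.4456, -0.2479, 0.1693]
eef_rot: [-180.0, 0.0, -170.8]
contact_force: [-0.3, 0.1, -2.2]
gripper_width: 0.0114
gripper_force: 20.0
```

Request:
jog_arm(travel=[[0,0,0.002],[0,0,0.003],[0,0,0.003],[0,0,0.003],[0,0,0.003],[0,0,0.012],[0,0,0.026],[0,0,0.042],[0,0,0.056],[0,0,0.057]], dr=[[0,0,0],[0,0,0],[0,0,0],[0,0,0],[0,0,0],[0,0,0],[0,0,0],[0,0,0],[0,0,0],[0,0,0]], claw=[0.08,0.08,0.15,0.25,0.3,0.3,0.3,0.3,0.3,0.3])

```text
time_s: 21.2
tcp_pos: [0.445, -0.2478, 0.1398]
eef_rot: [180.0, -0.1, -170.8]
contact_force: [-0.1, -0.6, -0.2]
gripper_width: 0.0266
gripper_force: 0.0
```

```bash
python3 m.py
```

```text
[ 0.445  -0.2478  0.1398] [ 1.7997e+02 -8.0000e-02 -1.7079e+02] [-0.1 -0.6 -0.2] 0.026604035016997
tab tool [[11.3, -4.9, -63.2], [26.1, 0.8, -61.4], [31.1, 6.5, -22.7]]
front face x by z [(-45, np.float64(30.8)), (-39, np.float64(30.8)), (-33, np.float64(30.8)), (-27, np.float64(30.8)), (-21, np.float64(30.8)), (-15, None), (-9, None), (-3, None), (3, None), (9, None), (15, None)]
```

Request:
jog_arm(travel=[[0.0035,0,0],[0.0035,0,0],[0.0035,0,0],[0.0035,0,0],[0.0035,0,0],[0.0035,0,0],[0.0035,0,0],[0.0035,0,0],[0.0035,0,0],[0.0035,0,0]], dr=[[0,0,0],[0,0,0],[0,0,0],[0,0,0],[0,0,0],[0,0,0],[0,0,0],[0,0,0],[0,0,0],[0,0,0]], claw=[0.3,0.3,0.25,0.2,0.16,0.12,0.1,0.08,0.08,0.08], newtons=30)

```text
time_s: 22.5
tcp_pos: [0.4438, -0.2481, 0.1406]
eef_rot: [-180.0, 0.0, -170.8]
contact_force: [0.4, -1.5, -1.9]
gripper_width: 0.0114
gripper_force: 30.0
```

```bash
python3 m.py
```

```text
[ 0.4438 -0.2481  0.1406] [-180.      0.   -170.78] [ 0.4 -1.5 -1.9] 0.011428440592329541
tab tool [[9.7, -4.3, -62.4], [24.8, 1.9, -60.6], [29.9, 7.9, -21.6]]
front face x by z [(-45, np.float64(29.4)), (-39, np.float64(29.5)), (-33, np.float64(29.5)), (-27, np.float64(29.5)), (-21, np.float64(29.4)), (-15, None), (-9, None), (-3, None), (3, None), (9, None), (15, None)]
```

Request:
jog_arm(travel=[[0,0,-0.03],[0,0,-0.08],[0,0,-0.12],[0,0,-0.128],[-0.02,0,-0.128],[-0.05,0,-0.128],[-0.085,0,-0.128],[-0.11,0,-0.128],[-0.12,0,-0.128],[-0.12,0,-0.128]], dr=[[0,0,0],[0,0,0],[0,0,0],[0,0,0],[0,0,0],[0,0,0],[0,0,0],[0,0,0],[0,0,0],[0,0,0]], claw=[0.08,0.08,0.08,0.08,0.08,0.08,0.08,0.08,0.08,0.08])

```text
time_s: 23.8
tcp_pos: [0.5032, -0.2384, 0.2043]
eef_rot: [180.0, -0.0, -170.8]
contact_force: [-0.4, -1.0, -2.8]
gripper_width: 0.0121
gripper_force: 30.0
```

```bash
python3 m.py
```

```text
[ 0.5032 -0.2384  0.2043] [ 1.7998e+02 -5.0000e-02 -1.7077e+02] [-0.4 -1.  -2.8] 0.012110821190287054
tab tool [[9.6, -4.2, -62.4], [24.9, 1.7, -60.6], [29.8, 7.8, -21.7]]
front face x by z [(-45, np.float64(29.5)), (-39, np.float64(29.5)), (-33, np.float64(29.5)), (-27, np.float64(29.5)), (-21, np.float64(29.5)), (-15, None), (-9, None), (-3, None), (3, None), (9, None), (15, None)]
```

Request:
jog_arm(travel=[[-0.005,0,0],[-0.01,0,0],[-0.016,0,0],[-0.022,0,0],[-0.028,0,0],[-0.034,0,0],[-0.04,0,0],[-0.046,0,0],[-0.05,0,0],[-0.05,0,0]], dr=[[0,0,0],[0,0,0],[0,0,0],[0,0,0],[0,0,0],[0,0,0],[0,0,0],[0,0,0],[0,0,0],[0,0,0]], claw=[0.08,0.08,0.08,0.08,0.08,0.08,0.08,0.08,0.08,0.08])

```text
time_s: 25.1
tcp_pos: [0.5268, -0.2348, 0.2049]
eef_rot: [180.0, -0.1, -170.8]
contact_force: [-7.7, -0.6, 2.2]
gripper_width: 0.0117
gripper_force: 33.8
```

```bash
python3 m.py
```

```text
[ 0.5268 -0.2348  0.2049] [ 1.8000e+02 -1.1000e-01 -1.7079e+02] [-7.7 -0.6  2.2] 0.011711455727923837
tab tool [[9.5, -4.1, -62.4], [25.0, 1.7, -60.6], [29.8, 7.9, -21.6]]
front face x by z [(-45, np.float64(29.5)), (-39, np.float64(29.5)), (-33, np.float64(29.4)), (-27, np.float64(29.5)), (-21, np.float64(29.5)), (-15, None), (-9, None), (-3, None), (3, None), (9, None), (15, None)]
```

Request:
jog_arm(travel=[[-0.002,0,0],[-0.004,0,0],[-0.006,0,0],[-0.008,0,0],[-0.009,0,0],[-0.01,0,0],[-0.01,0,0],[-0.01,0,0],[-0.01,0,0],[-0.01,0,0]], dr=[[0,0,0],[0,0,0],[0,0,0],[0,0,0],[0,0,0],[0,0,0],[0,0,0],[0,0,0],[0,0,0],[0,0,0]], claw=[0.08,0.08,0.08,0.08,0.08,0.08,0.08,0.08,0.08,0.08])

```text
time_s: 26.4
tcp_pos: [0.5309, -0.2341, 0.2049]
eef_rot: [180.0, -0.2, -170.8]
contact_force: [-8.7, -0.7, 3.4]
gripper_width: 0.012
gripper_force: 34.7
```

```bash
python3 m.py
```

```text
[ 0.5309 -0.2341  0.2049] [ 179.99   -0.18 -170.8 ] [-8.7 -0.7  3.4] 0.01197505997186352
tab tool [[9.7, -4.1, -62.4], [24.9, 1.7, -60.6], [29.9, 7.8, -21.8]]
front face x by z [(-45, np.float64(29.5)), (-39, np.float64(29.5)), (-33, np.float64(29.5)), (-27, np.float64(29.5)), (-21, np.float64(29.5)), (-15, None), (-9, None), (-3, None), (3, None), (9, None), (15, None)]
```

Request:
jog_arm(travel=[[-0.001,0,0],[-0.002,0,0],[-0.003,0,0],[-0.003,0,0],[-0.003,0,0],[-0.003,0,0.004],[-0.003,0,0.008],[-0.003,0,0.012],[-0.003,0,0.014],[-0.003,0,0.014]], dr=[[0,0,0],[0,0,0],[0,0,0],[0,0,0],[0,0,0],[0,0,0],[0,0,0],[0,0,0],[0,0,0],[0,0,0]], claw=[0.08,0.08,0.08,0.08,0.08,0.08,0.08,0.08,0.08,0.08])

```text
time_s: 27.7
tcp_pos: [0.531, -0.2346, 0.1983]
eef_rot: [-180.0, -0.3, -170.8]
contact_force: [-13.1, -2.3, 7.4]
gripper_width: 0.0119
gripper_force: 37.1
```

```bash
python3 m.py
```

```text
[ 0.531  -0.2346  0.1983] [-179.98   -0.31 -170.82] [-13.1  -2.3   7.4] 0.011916985155271443
tab tool [[9.6, -4.1, -62.4], [24.9, 1.7, -60.7], [29.9, 7.8, -21.8]]
front face x by z [(-45, np.float64(29.6)), (-39, np.float64(29.5)), (-33, np.float64(29.5)), (-27, np.float64(29.5)), (-21, np.float64(29.5)), (-15, None), (-9, None), (-3, None), (3, None), (9, None), (15, None)]
```

The deeper flank meets the stop about 1 mm early, so the bar would land on the lip, and the force is already 13 N. I will not force it down. I ease off slightly and lift from here with the keeper held back and the pail over the hook.

Request:
jog_arm(travel=[[0.001,0,0],[0.002,0,0],[0.003,0,0],[0.003,0,-0.002],[0.003,0,-0.005],[0.003,0,-0.009],[0.003,0,-0.013],[0.003,0,-0.015],[0.003,0,-0.015],[0.003,0,-0.015]], dr=[[0,0,0],[0,0,0],[0,0,0],[0,0,0],[0,0,0],[0,0,0],[0,0,0],[0,0,0],[0,0,0],[0,0,0]], claw=[0.08,0.08,0.08,0.08,0.08,0.08,0.08,0.08,0.08,0.08])

```text
time_s: 29.0
tcp_pos: [0.5295, -0.2334, 0.2027]
eef_rot: [179.8, -0.4, -170.8]
contact_force: [-7.4, -1.7, -8.0]
gripper_width: 0.0118
gripper_force: 34.0
```

```bash
python3 m.py
python3 - <<'E'
from h import *
c,s=cap('scene'); hsv=cv2.cvtColor(c['pixels'],cv2.COLOR_RGB2HSV); H,S,V=[hsv[...,i].astype(int) for i in range(3)]
Q=pts(c,s,((H<8)|(H>172))&(S>130)); Q=Q[np.all((Q>[.45,-.3,.19])&(Q<[.6,-.17,.27]),1)]
print('scene red',np.median(Q,0),cv2.fitLine(Q[:,:2].astype(np.float32),2,0,.01,.01).ravel())
E
```

```text
[ 0.5295 -0.2334  0.2027] [ 179.85   -0.39 -170.84] [-7.4 -1.7 -8. ] 0.011782851433021393
tab tool [[9.6, -4.1, -62.4], [24.8, 1.7, -60.5], [29.9, 7.8, -22.2]]
front face x by z [(-45, np.float64(29.6)), (-39, np.float64(29.5)), (-33, np.float64(29.6)), (-27, np.float64(29.5)), (-21, np.float64(29.5)), (-15, None), (-9, None), (-3, None), (3, None), (9, None), (15, None)]
scene red [ 0.54645929 -0.23332669  0.22650905] [ 0.15342346 -0.98816055  0.54635376 -0.23364997]
```

Request:
jog_arm(travel=[[0,0,-0.002],[0,0,-0.004],[0,0,-0.006],[0,0,-0.008],[0,0,-0.008],[0,0,-0.008],[0,0,-0.008],[0,0,-0.008],[0,0,-0.008],[0,0,-0.008]], dr=[[0,0,0],[0,0,0],[0,0,0],[0,0,0],[0,0,0],[0,0,0],[0,0,0],[0,0,0],[0,0,0],[0,0,0]], claw=[0.08,0.08,0.08,0.08,0.08,0.08,0.08,0.08,0.08,0.08])

```text
time_s: 30.35
tcp_pos: [0.5294, -0.2332, 0.2066]
eef_rot: [179.8, -0.4, -170.8]
contact_force: [-8.8, -0.8, -8.0]
gripper_width: 0.0116
gripper_force: 34.0
```

```bash
python3 m.py
python3 - <<'E'
from h import *
c,s=cap('scene'); hsv=cv2.cvtColor(c['pixels'],cv2.COLOR_RGB2HSV); H,S,V=[hsv[...,i].astype(int) for i in range(3)]
Q=pts(c,s,((H<8)|(H>172))&(S>130)); Q=Q[np.all((Q>[.45,-.3,.19])&(Q<[.6,-.17,.27]),1)]
print('scene red',np.median(Q,0),cv2.fitLine(Q[:,:2].astype(np.float32),2,0,.01,.01).ravel())
E
```

```text
[ 0.5294 -0.2332  0.2066] [ 179.83   -0.4  -170.84] [-8.8 -0.8 -8. ] 0.011579458594025472
tab tool [[9.6, -4.2, -62.4], [25.0, 1.9, -60.5], [29.9, 7.8, -22.4]]
front face x by z [(-45, np.float64(29.6)), (-39, np.float64(29.5)), (-33, np.float64(29.5)), (-27, np.float64(29.6)), (-21, np.float64(29.5)), (-15, None), (-9, None), (-3, None), (3, None), (9, None), (15, None)]
scene red [ 0.5460667  -0.2437984   0.22577068] [ 0.1495841  -0.988749    0.5459666  -0.23441641]
```

Request:
jog_arm(travel=[[0.01,0,0],[0.03,0,0],[0.06,0,0],[0.1,0,0],[0.14,0,0],[0.18,0,0],[0.21,0,-0.01],[0.225,0,-0.03],[0.225,0,-0.06],[0.225,0,-0.08]], dr=[[0,0,0],[0,0,0],[0,0,0],[0,0,0],[0,0,0],[0,0,0],[0,0,0],[0,0,0],[0,0,0],[0,0,0]], claw=[0.08,0.08,0.08,0.08,0.08,0.08,0.08,0.08,0.08,0.08])

```text
time_s: 31.7
tcp_pos: [0.4226, -0.2519, 0.2508]
eef_rot: [-179.9, 0.1, -170.8]
contact_force: [-0.2, -1.0, -2.1]
gripper_width: 0.0121
gripper_force: 30.0
```

Run:
```python
from h import *
s=r.get_state(); p=s['tcp_pos']; y=np.radians(s['eef_rot'][2]); d=np.array([.5098,.1895])-p[:2]
print(p, s['eef_rot'], 'tool shares',(np.cos(y)*d[0]+np.sin(y)*d[1])*2,(np.sin(y)*d[0]-np.cos(y)*d[1])*2)
```

```text
[ 0.42260241 -0.25194657  0.25084615] [-1.79947742e+02  1.01954141e-01 -1.70769179e+02] tool shares -0.31376359134616943 0.8434846744089874
```

Request:
jog_arm(travel=[[-0.01,0.03,0],[-0.035,0.1,0],[-0.07,0.19,0],[-0.11,0.3,0],[-0.155,0.42,0],[-0.2,0.54,0],[-0.24,0.65,0],[-0.275,0.74,0],[-0.3,0.81,0],[-0.314,0.843,0]], dr=[[0,0,0],[0,0,0],[0,0,0],[0,0,0],[0,0,0],[0,0,0],[0,0,0],[0,0,0],[0,0,0],[0,0,0]], claw=[0.08,0.08,0.08,0.08,0.08,0.08,0.08,0.08,0.08,0.08])

```text
time_s: 32.95
tcp_pos: [0.5087, 0.1922, 0.2484]
eef_rot: [-180.0, -0.1, -170.7]
contact_force: [-0.6, -0.4, -3.8]
gripper_width: 0.0119
gripper_force: 30.0
```

Request:
jog_arm(travel=[[0,0,0],[0,0,0.03],[0,0,0.07],[0,0,0.11],[0,0,0.14],[0,0,0.16],[0,0,0.175],[0,0,0.185],[0,0,0.19],[0,0,0.19]], dr=[[0,0,0],[0,0,0],[0,0,0],[0,0,0],[0,0,0],[0,0,0],[0,0,0],[0,0,0],[0,0,0],[0,0,0]], claw=[0.08,0.08,0.08,0.08,0.08,0.08,0.08,0.08,0.08,0.08])

```text
time_s: 34.2
tcp_pos: [0.5091, 0.1896, 0.1543]
eef_rot: [180.0, 0.0, -170.8]
contact_force: [0.2, -1.0, -3.3]
gripper_width: 0.0118
gripper_force: 30.0
```

```bash
python3 m.py
python3 - <<'E'
from h import *
c,s=cap('top'); save(c,'j.png',(200,120,420,260),3.6)
for o in r.regions_of('plate','top'):
    P=pts(c,s,o['pixels']); 
    if abs(np.median(P[:,0])-.5)<.06 and abs(np.median(P[:,1])-.19)<.06: print('plate',np.percentile(P,[1,99],0).mean(0),o['conf'])
hsv=cv2.cvtColor(c['pixels'],cv2.COLOR_RGB2HSV); H,S,V=[hsv[...,i].astype(int) for i in range(3)]
Q=pts(c,s,((H<8)|(H>172))&(S>130)); Q=Q[np.all((Q>[.45,-.3,.19])&(Q<[.6,-.17,.27]),1)]; print('red',np.median(Q,0))
E
```

```text
[0.5091 0.1896 0.1543] [ 1.8000e+02  1.0000e-02 -1.7077e+02] [ 0.2 -1.  -3.3] 0.011811147903360278
tab tool [[9.5, -4.2, -62.4], [24.7, 1.7, -60.5], [29.9, 7.8, -21.6]]
front face x by z [(-45, np.float64(29.5)), (-39, np.float64(29.5)), (-33, np.float64(29.5)), (-27, np.float64(29.5)), (-21, np.float64(29.5)), (-15, None), (-9, None), (-3, None), (3, None), (9, None), (15, None)]
plate [0.47826133 0.18527299 0.0095318 ] 0.58
red [ 0.52281488 -0.24368256  0.23782787]
```

View pics/j.png

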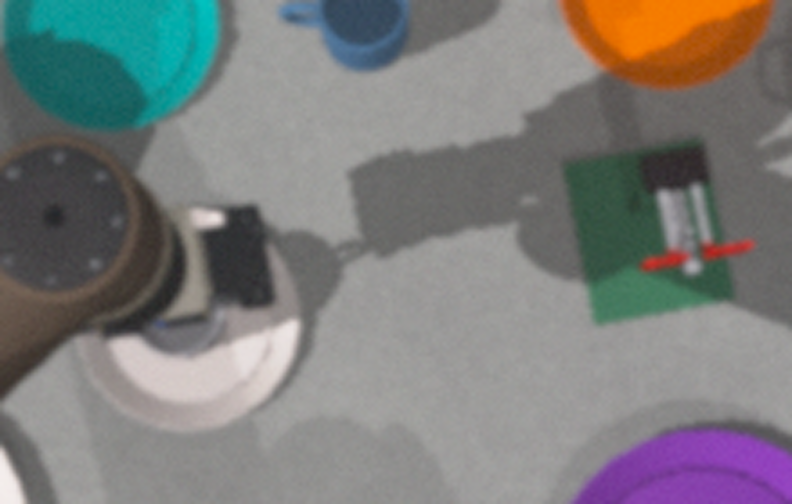

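The picture shows the pail over the white plate at about (190,320) and the keeper shut with the hook empty at (690,255). I lower the last 8 mm gently.

Request:
jog_arm(travel=[[0,0,0.004],[0,0,0.007],[0,0,0.009],[0,0,0.011],[0,0,0.012],[0,0,0.013],[0,0,0.014],[0,0,0.015],[0,0,0.016],[0,0,0.017]], dr=[[0,0,0],[0,0,0],[0,0,0],[0,0,0],[0,0,0],[0,0,0],[0,0,0],[0,0,0],[0,0,0],[0,0,0]], claw=[0.08,0.08,0.08,0.08,0.08,0.08,0.08,0.08,0.08,0.08])

```text
time_s: 35.6
tcp_pos: [0.5094, 0.1895, 0.1466]
eef_rot: [-180.0, 0.1, -170.8]
contact_force: [-2.7, -0.8, 8.5]
gripper_width: 0.0122
gripper_force: 30.0
```

Request:
jog_arm(travel=[[0,0,-0.002],[0,0,-0.002],[0,0,-0.002],[0,0,-0.002],[0,0,-0.002],[0,0,-0.002],[0,0,-0.002],[0,0,-0.002],[0,0,-0.002],[0,0,-0.002]], dr=[[0,0,0],[0,0,0],[0,0,0],[0,0,0],[0,0,0],[0,0,0],[0,0,0],[0,0,0],[0,0,0],[0,0,0]], claw=[0.08,0.08,0.1,0.14,0.18,0.22,0.26,0.3,0.33,0.33])

```text
time_s: 36.85
tcp_pos: [0.5091, 0.1895, 0.1467]
eef_rot: [-180.0, -0.0, -170.8]
contact_force: [0.1, -0.4, -0.0]
gripper_width: 0.0285
gripper_force: 0.0
```

Request:
jog_arm(travel=[[0,0,-0.02],[0,0,-0.06],[0,0,-0.1],[0,0,-0.15],[0,0,-0.2],[0,0,-0.25],[0,0,-0.3],[0,0,-0.32],[0,0,-0.32],[0,0,-0.32]], dr=[[0,0,0],[0,0,0],[0,0,0],[0,0,0],[0,0,0],[0,0,0],[0,0,0],[0,0,0],[0,0,0],[0,0,0]], claw=[0.33,0.33,0.33,0.33,0.33,0.33,0.33,0.33,0.33,0.33])

```text
time_s: 38.1
tcp_pos: [0.5086, 0.1893, 0.3056]
eef_rot: [-180.0, -0.1, -170.8]
contact_force: [0.7, 0.1, -0.5]
gripper_width: 0.0285
gripper_force: 0.0
```

```bash
python3 m.py
python3 - <<'E'
from h import *
c,s=cap('scene')
for t in ['pail','plate']:
  for o in r.regions_of(t,'scene')[:4]:
    P=pts(c,s,o['pixels']); P=P[(abs(P[:,0]-.5)<.13)&(abs(P[:,1]-.19)<.13)]
    if len(P)>50: print(t,o['conf'],np.percentile(P,[1,50,99],0).round(3).tolist())
c,s=cap('wrist'); save(c,'k.png')
P=pts(c,s,np.ones((400,640),bool)); k=P[(abs(P[:,0]-.5)<.06)&(abs(P[:,1]-.19)<.06)&(P[:,2]>.195)&(P[:,2]<.21)]
print('tab top',len(k),k.mean(0) if len(k) else '')
E
```

```text
[0.5086 0.1893 0.3056] [-1.7998e+02 -8.0000e-02 -1.7079e+02] [ 0.7  0.1 -0.5] 0.028507074777300946
tab tool [[-8.5, -3.0, 96.2], [14.0, 2.7, 97.8], [28.9, 7.5, 134.2]]
front face x by z [(-45, None), (-39, None), (-33, None), (-27, None), (-21, None), (-15, None), (-9, None), (-3, None), (3, None), (9, None), (15, None)]
pail 0.64 [[0.459, 0.153, 0.01], [0.515, 0.189, 0.07], [0.541, 0.225, 0.209]]
plate 0.91 [[0.411, 0.096, -0.001], [0.515, 0.199, 0.009], [0.593, 0.281, 0.022]]
tab top 506 [0.4979246  0.18984103 0.20755463]
```

The tab top is at z = 0.208 m, as expected for standing on the plate floor. The pail is about 4 mm from the plate's middle and the plate has not moved.

```bash
python3 -c "
from plant import r
print(r.close_job())"
```

```text
the job is handed in; nothing more can be done
None
```

The job is handed in, verdict not shown: the pail stands upright and released on the white plate, about 4 mm from its middle, and the keeper is shut again; the keeper slipped shut during the first lift (fingertips about 27 mm higher than the reported TCP), so I took the pail off, regripped it deeper and repeated the lift over the hook with the keeper held back, but starting about 13 mm above the pocket, not from a full rehang.

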